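Show how the centrifuge rotor is to be balanced

TASK

The open centrifuge holds a single sample tube and needs a counterweight straight across from it. With a fingertip, gently push the rotor round until the empty bucket opposite the sample tube stands at the loading mark at the front; then show your colleague what goes where: point from just above (fingertips 1 to 3 cm over it, without touching) first at the one spare tube in the rack that is as long as the sample tube, then at that empty bucket, keeping still for two seconds over each, and finally draw the hand at least 20 cm away from the bucket. Nothing is picked up; do not touch the sample tube, the rack or its tubes, or disturb the things around, and leave the rotor standing at the mark.

Things in the scene. Friction and masses are not known exactly. Their poses are not given: they have to be found in the camera images.
- centrifuge: White bench centrifuge, fixed, 236 mm wide, 260 mm deep, deck at height 125 mm, lid (230 mm) standing open along the rear edge. Origin: on the cart top under the rotor's axis, the centre of the round bowl; +x of its frame points to the lid at the back, -x to the front with the sloping console; z up. Bowl opening 196 mm across, floor 82 mm below the deck.
- rotor (a joint): Rotor angle about its vertical axis, rad, grows anticlockwise seen from above; 0 or a whole turn when place_2 is at the loading mark. Turns both ways, light friction (0.6 N at a bucket), stays where left. Keep below 3 rad/s. Hub nut up to height 136 mm. Four forked arms at 90 degrees hold the buckets: see place_1, place_3.
- place_0 (a point): Centre of the mouth of the bucket that holds the sample tube: height 121 mm, 70 mm from the rotor's axis. Turns with the rotor.
- place_1 (a point): Centre of the mouth of an empty bucket (inner diameter 18 mm), a quarter turn anticlockwise from place_0 seen from above. The fork round each bucket is 39 mm wide along the circle, reaches out to 82 mm from the axis; its flat sides are 18 mm high, top at height 117 mm.
- place_2 (a point): Centre of the mouth of the empty bucket (inner diameter 18 mm) straight across from the sample tube: the place of the counterweight.
- place_3 (a point): Centre of the mouth of an empty bucket, a quarter turn clockwise from place_0. Between neighbouring forks is a gap about 70 mm wide (at 70 mm from the axis), open 50 mm and more down into the bowl: fingers can go in there and push on the side of a fork.
- load_point (a point): Fixed to the centrifuge: the point over the bowl, 70 mm in front of the axis at height 121 mm, where the bucket to be loaded has to stand. The loading mark is the small black diamond-shaped pointer on the front deck, 112 mm in front of the axis on the same line.
- sample_tube: The sample tube in the rotor, capped, 14 mm across, 76 mm long, upright in bucket place_0 and standing out 23 mm, to height 144 mm. Origin: its lower end. Not to be touched.
- tube_rack: Blue tube rack, 72 mm (x) by 138 mm (y), 45 mm high, loose. Origin: centre of its underside.
- spare_long: The spare tube of the sample tube's size: capped, 14 mm across the cap, 76 mm long, upright in the rack, top at height 79 mm. Origin: its lower end. The only long one in the rack; its place in the rack varies.
- spare_long_top (a point): Centre of the top of the long spare tube's cap, height 79 mm.
- spare_short_a: A short, thinner spare tube, 12 mm across, 63 mm long, upright in the rack, top at height 66 mm. Origin: its lower end.
- spare_short_b: Another short spare tube, same size as spare_short_a.
- spare_short_c: Another short spare tube, same size as spare_short_a.
- petri: Petri dish, 63 mm across, 15 mm high, at the front right of the cart. Bystander.
- jar: Clear staining jar, 50 x 58 mm, 92 mm high, at the back right of the cart. Bystander.
- timer: Laboratory timer, 44 x 60 mm, 16 mm high, at the front of the cart. Bystander.
- bottle: Dark bottle with a white screw cap, 33 mm across, 63 mm high, front left. Bystander.
- small_bottle: Small bottle with a grey screw cap, 21 mm across, 53 mm high, front left. Bystander.

How it is judged:
On the way, in this order (a step that is already met when the one before it is completed fails the run):
1. the empty bucket opposite the sample tube stands at the loading mark (within 12 mm), at rest, the hand off the rotor (horizontal distance between place_2 and load_point below 0.012 m and velocity of joint rotor between -0.05 and 0.05 rad/s and contact force between each of the arm, the fingers and centrifuge below 0.2 N), for 0.3 s.
2. pointing at the long spare tube: tool point within 13 mm of its axis, fingertips from just clear to about 4 cm above its cap, for 1.5 s (horizontal distance between place_2 and load_point below 0.012 m and velocity of joint rotor between -0.05 and 0.05 rad/s and horizontal distance between the grasp point and spare_long_top below 0.013 m and z of the grasp point in the frame of spare_long_top between 0.02 and 0.062 m), for 1.5 s.
3. pointing at the empty bucket opposite the sample tube, standing at the mark: tool point within 13 mm of its centre, fingertips from just clear to about 4 cm above its mouth, nothing touched, for 1.5 s (all of step 1 and horizontal distance between the grasp point and place_2 below 0.013 m and z of the grasp point in the frame of place_2 between 0.02 and 0.062 m), for 1.5 s.
At the end, for the whole second after the job is handed in: The empty bucket opposite the sample tube still stands at the loading mark (within 12 mm), the rotor at rest, the rack and its tubes standing upright and still, and the tool point is more than 15 cm away from that bucket (horizontal distance between place_2 and load_point below 0.012 m and velocity of joint rotor between -0.05 and 0.05 rad/s and distance between the grasp point and place_2 above 0.15 m and angle between each of tube_rack, spare_long, spare_short_a, spare_short_b, spare_short_c's own z axis and vertical below 0.15 rad and linear speed of each of tube_rack, spare_long, spare_short_a, spare_short_b, spare_short_c below 0.02 m/s); the robot touches nothing.
It fails at once if the sample tube is touched (contact force between any of the arm, the fingers and sample_tube above 0.3 N).
It fails at once if the rack or a tube in it is touched (contact force between any of the arm, the fingers and tube_rack above 0.3 N or contact force between any of the arm, the fingers and spare_long above 0.3 N or contact force between any of the arm, the fingers and spare_short_a above 0.3 N or contact force between any of the arm, the fingers and spare_short_b above 0.3 N or contact force between any of the arm, the fingers and spare_short_c above 0.3 N).
It fails at once if the rack or a tube in it is shifted or lifted (more than 10 mm) (distance of any of tube_rack, spare_long, spare_short_a, spare_short_b, spare_short_c from where it was at the start of the episode above 0.01 m).
It fails at once if the rotor is spun faster than 3 rad/s (velocity of joint rotor above 3 rad/s or velocity of joint rotor below -3 rad/s).
It fails at once if a thing lying around is moved by more than 15 mm (distance of any of petri, jar, timer, bottle, small_bottle from where it was at the start of the episode above 0.015 m).
It also fails if it takes over 72 s, if anything falls off the work surface, if the arm or the gripper's body presses on something with over 40 N, if the wrist force passes 120 N, or if a joint passes its speed limit or range.

ROBOT

A 7-joint arm with a two-finger parallel gripper is mounted at the origin on a cart in front of the work surface, level with it; the furniture and walls round the work are solid. World frame = base frame: x ahead of the robot, y to its left, z up, the work surface at z = 0. Lengths are in m, angles in rad, forces in N, time in s.
With the tool pointing down it reaches from about 0.425 to 0.925 m from the base axis. Payload 6.8 kg.
Tool frame: the origin (TCP) lies between the finger pads, 19 mm behind the fingertips; this is the grasp point; z points along the fingers, y is the line along which they close (so a half turn about z gives the same grasp; the last joint's range is limited). The gripper opens to 85 mm and grips with 20 to 120 N. Pads are 22 mm wide; open, the fingers measure 114 mm over their backs; the gripper's body (76 mm by 85 mm) begins 54 mm behind the grasp point. The pads swing forward as they close: fully open they stand 13 mm farther back than shut.
Start: joints at [1.186, 0.477, 0.022, 1.555, -0.011, 1.109, -0.083], TCP at [0.184, -0.649, 0.25] pointing down, gripper open.
Joint ranges: [-2.96, 2.96], [-0.34, 2.1], [-1.41, 1.46], [0.24, 2.44], [-1.37, 4.51], [0.17, 1.92], [-2.96, 2.96]. Speed limits (rad/s): [2.39, 2.39, 3.14, 3.14, 3.14, 3.14, 3.14].

INTERFACE

Orientations are given as a unit quaternion [w, x, y, z].
In Python, from station import bot gives the robot as it stands.
- The arm moves only by the tool nudge_tcp, called after "Call:" as name(argument=value, ...) on one line, values as JSON. Schema: {"type":"object","properties":{"moves":{"type":"object","properties":{"rows":{"type":"array","items":{"type":"array","items":{"type":"number"},"minItems":5,"maxItems":5},"minItems":1,"maxItems":20}},"additionalProperties":false,"required":["rows"]},"force":{"type":"number"},"only":{"type":"string"},"quiet":{"type":"boolean"},"lines":{"type":"string"}},"required":["moves"],"additionalProperties":false}. moves is an object whose key "rows" holds a list of rows, 1 to 20 of them, each of 5 numbers: dx, dy, dz in shares of the most that a row can go, 1 being 50 mm, then a turn about the tool's z in rad, then the opening from 0.0 (shut) to 1.0 (fully open); each row shifts and turns the commanded pose from where the row before left it, along the tool's axes as they then stand; what a row does not reach is not made up. A row lasts 1/10 s, in which the tool goes at most 0.05 m and 0.15 rad, less where a joint would pass 70% of its speed; a pose out of reach is approached as far as the arm can. The fingers move at their own pace and stop on an object; force is the grip in N (left out, the last holds). Time passes only in rows, so rows that do not move let the fingers close. The tool returns the time, the measured TCP pose, the force, the opening and the grip force at its end. only (a regular expression) keeps the lines of the reply that match it, lines (a string "A,B") keeps lines A to B, and quiet returns only ok. Input that does not fit is refused with a message, and nothing moves.
- bot.get_obs(): the state, without advancing time (a new reading comes with each control period).
- bot.read_camera(name): name is "scene" or "side" or "wrist"; returns the picture (400x640x3 uint8, blue, green, red); there is no depth.
- bot.camera_info(name): a dict with "vertical_fov" (degrees; the focal length in pixels is half the picture's height over the tangent of half this angle, whatever the lens; pixels are square), "cx", "cy" (the principal point, pixels), "k1" (the pictures are not rectified: a ray, as slopes to the right and down, at radius r is drawn at 1 + k1 r^2 times it, then the intrinsics apply), "view" (4x4, takes a point from world to camera coordinates); the wrist camera has in their place "hand_eye" (4x4, takes a point from camera to tool coordinates, whose origin is the TCP and whose axes are the flange's). Camera axes: x right, y up, looking along -z (the intrinsics and any distortion apply to the point x, -y, -z); pixel columns grow to the right and rows downward; lengths in m; the calibration is good to about 2 mm. A picture is of the moment at which its call begins: read the wrist's pose just before it. camera_info takes no time and is no camera call.
- bot.hand_in(): hands the job in; it is judged then, once.
The state is a dict: "t": time; "q": joint angles; "joint_vel": joint speeds; "joint_torque": joint torques, N m; "eef_pos": TCP position; "tool_rot": TCP orientation; "contact_force": force on the tool from outside, world axes, zero at the start; "torque": the same for the moment, N m; "gripper_width": opening from 0.0 (shut) to 1.0 (fully open); "grasp_force": force on a finger pad.
Only numpy, scipy, OpenCV 4.12 (cv2) and the standard library are available. Lean on these libraries where they do the work, as an engineer would, in place of code of your own. Each camera call takes 0.05 s, during which the arm holds its last target. There are 200 camera calls.

## Working session

There is one attempt and no reset: what is moved stays moved. The work goes in short steps, Python scripts to look and compute and a tool call to move; the robot and the scene stay as the last step left them, time stands still between calls to the robot, and variables do not carry over. Pictures are saved under pics/ and viewed, at most 13 in all, crops included, and the job is handed in when it is done.

```bash
ls; mkdir -p pics
```

Create h.py:
```python
import numpy as np, cv2
from station import bot
from scipy.spatial.transform import Rotation as R
def info(n):
    i=bot.camera_info(n); f=200/np.tan(np.radians(i['vertical_fov'])/2)
    K=np.array([[f,0,i['cx']],[0,f,i['cy']],[0,0,1.]]); return i,K,np.array([i['k1'],0,0,0,0.])
def pose(n,i):
    if n!='wrist': return np.linalg.inv(np.array(i['view']))
    o=bot.get_obs(); T=np.eye(4); q=o['tool_rot']; T[:3,:3]=R.from_quat([q[1],q[2],q[3],q[0]]).as_matrix(); T[:3,3]=o['eef_pos']
    return T@np.array(i['hand_eye'])
def ray(n,uv,T=None):
    i,K,D=info(n); T=pose(n,i) if T is None else T
    p=cv2.undistortPoints(np.array([[uv]],float),K,D)[0,0]
    return T[:3,3],T[:3,:3]@np.array([p[0],-p[1],-1.])
def plane(n,uv,z,T=None):
    c,d=ray(n,uv,T); return c+d*(z-c[2])/d[2]
def proj(n,P,T=None):
    i,K,D=info(n); T=pose(n,i) if T is None else T
    c=np.linalg.inv(T)@np.append(P,1); c=np.array([c[0],-c[1],-c[2]])
    return cv2.projectPoints(c.reshape(1,1,3),np.zeros(3),np.zeros(3),K,D)[0][0,0]
def cross(rays):
    A=np.zeros((3,3));b=np.zeros(3)
    for c,d in rays:
        d=d/np.linalg.norm(d);M=np.eye(3)-np.outer(d,d);A+=M;b+=M@c
    return np.linalg.solve(A,b)
```

Run:
```python
from h import *
o=bot.get_obs();print(o)
for n in ['scene','side']:
    im=np.ascontiguousarray(bot.read_camera(n));cv2.imwrite(f'pics/{n}0.png',im)
    print(n,info(n)[1:],pose(n,info(n)[0]).round(3))
print(bot.camera_info('wrist'))
```

```text
pics
station.py
{'t': 0.0, 'q': array([ 1.1858907 ,  0.47782804,  0.02235546,  1.55647838, -0.01145696,
        1.1093032 , -0.08309458]), 'joint_vel': array([ 0.00017532, -0.00045808, -0.00014628, -0.0003362 , -0.00114936,
        0.00029025,  0.00024127]), 'joint_torque': array([ 1.73452790e-04, -5.96455872e+01,  1.60830840e+00, -2.81193709e+01,
        1.24768488e-02,  9.39875812e-03,  9.05723027e-06]), 'eef_pos': array([ 0.18427606, -0.64876319,  0.24899591]), 'tool_rot': array([-9.17808341e-04,  9.90434962e-01,  1.37977152e-01, -2.22473650e-04]), 'contact_force': array([-0.25454516,  0.92346326, -0.19548871]), 'torque': array([-0.01367776, -0.05086697,  0.01443794]), 'grasp_force': 0.0, 'gripper_width': 0.9981231519613336}
scene (array([[424.79277008,   0.        , 322.77890444],
       [  0.        , 424.79277008, 194.60445928],
       [  0.        ,   0.        ,   1.        ]]), array([-0.04753302,  0.        ,  0.        ,  0.        ,  0.        ])) [[ 0.499  0.531 -0.685 -0.23 ]
 [-0.867  0.296 -0.402 -0.314]
 [-0.01   0.794  0.608  0.752]
 [ 0.     0.     0.     1.   ]]
side (array([[442.00830386,   0.        , 316.33429276],
       [  0.        , 442.00830386, 203.27995141],
       [  0.        ,   0.        ,   1.        ]]), array([-0.03927767,  0.        ,  0.        ,  0.        ,  0.        ])) [[ 0.987  0.076 -0.145  0.374]
 [-0.163  0.521 -0.838 -0.689]
 [ 0.012  0.85   0.526  0.622]
 [ 0.     0.     0.     1.   ]]
{'vertical_fov': 69.38558081271529, 'cx': 319.7856671570858, 'cy': 200.25370561511508, 'k1': 0.013683760878410632, 'hand_eye': array([[-7.12505891e-04,  9.63514578e-01,  2.67654910e-01,
         6.82718008e-02],
       [ 9.99999737e-01,  6.50042065e-04,  3.21984371e-04,
        -7.00649926e-04],
       [ 1.36249685e-04,  2.67655069e-01, -9.63514787e-01,
        -1.24021733e-01],
       [ 0.00000000e+00,  0.00000000e+00,  0.00000000e+00,
         1.00000000e+00]])}
```

View pics/scene0.png

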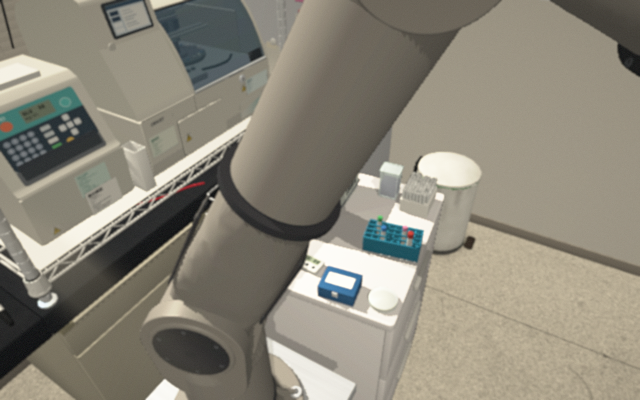

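View pics/side0.png

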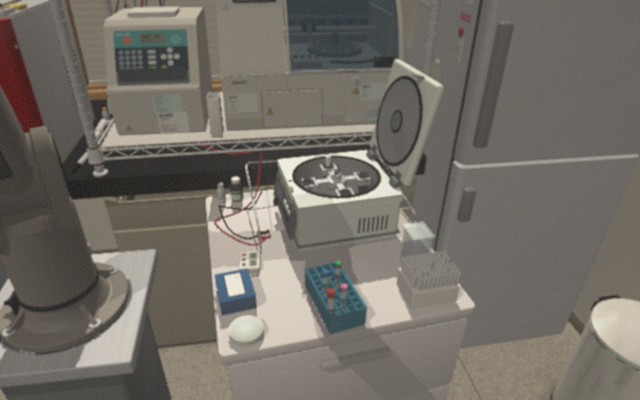

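The scene view is mostly blocked by the arm. The side view shows the open centrifuge with the bowl near (336,178), the rack near (335,295) with four caps, and the bystanders around them. I'll enlarge that part.

Run:
```python
from h import *
im=cv2.imread('pics/side0.png')
a=cv2.resize(im[145:205,270:400],None,fx=6,fy=6,interpolation=cv2.INTER_CUBIC)[:,:780]
b=cv2.resize(im[255:335,295:375],None,fx=3,fy=3,interpolation=cv2.INTER_CUBIC)
c=np.zeros((600,780,3),np.uint8);c[:360]=a;c[360:,:240]=b
cv2.imwrite('pics/crop0.png',c)
for uv,z in [((336,177),.121),((325,271),.07),((338,268),.07),((331,293),.07),((344,288),.07),((312,265),.045),((345,328),0),((248,262),.016),((236,290),.03),((246,328),.0),((221,195),.05),((237,190),.06)]: print(uv,plane('side',uv,z).round(3))
```

```text
(336, 177) [0.578 0.219 0.121]
(325, 271) [ 0.502 -0.054  0.07 ]
(338, 268) [ 0.528 -0.05   0.07 ]
(331, 293) [ 0.502 -0.115  0.07 ]
(344, 288) [ 0.528 -0.106  0.07 ]
(312, 265) [ 0.485 -0.004  0.045]
(345, 328) [ 0.526 -0.137  0.   ]
(248, 262) [0.357 0.061 0.016]
(236, 290) [ 0.331 -0.038  0.03 ]
(246, 328) [ 0.346 -0.11   0.   ]
(221, 195) [0.299 0.295 0.05 ]
(237, 190) [0.34  0.298 0.06 ]
```

View pics/crop0.png

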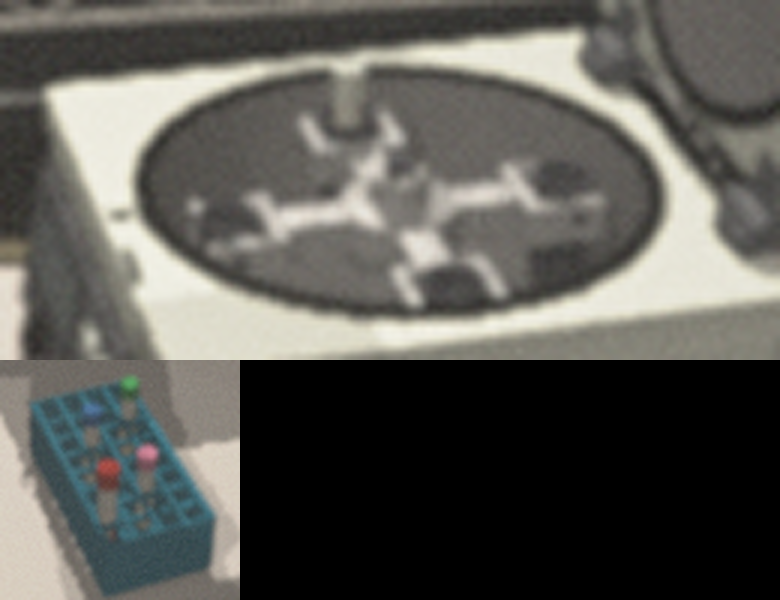

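The crop shows the sample tube at the far (left, +y) side and the mark on the left deck edge at about (290,181) in the full picture. So the opposite bucket is on the near (-y) side, about a quarter turn from the mark. Red looks like the tallest cap in the rack, which I still need to measure. Next I'll move the wrist camera over the scene.

The rows are not in the units I measure in: shifts go in shares of 50 mm. I convert before sending: -0.034 m is -0.68, -0.03 m is -0.6.

Call:
nudge_tcp(moves={"rows":[[0.2, -0.2, -0.6, 0, 1], [0.4, -0.5, -0.4, 0, 1], [0.5, -0.6, -0.4, 0, 1], [0.54, -0.68, -0.2, 0, 1], [0.54, -0.68, -0.2, 0, 1], [0.54, -0.68, -0.2, 0, 1], [0.54, -0.68, -0.2, 0, 1], [0.54, -0.68, 0, 0, 1], [0.54, -0.68, 0, 0, 1], [0.54, -0.68, 0, 0, 1], [0.54, -0.68, 0, 0, 1], [0.54, -0.68, 0, 0, 1], [0.54, -0.68, 0, 0, 1], [0.54, -0.68, 0, 0, 1], [0.54, -0.68, 0, 0, 1], [0.54, -0.68, 0, 0, 1], [0.54, -0.68, 0, 0, 1], [0.54, -0.68, 0, 0, 1], [0.4, -0.4, 0, 0, 1], [0.2, -0.2, 0, 0, 1]]})

```text
t: 2.1
eef_pos: [0.4909, 0.0696, 0.3598]
tool_rot: [-0.001, 0.99, 0.14, -0.0]
contact_force: [-0.4, 0.2, 1.1]
gripper_width: 1.0
grasp_force: 0.0
```

Run:
```python
from h import *
o=bot.get_obs();print(o['t'],o['eef_pos'].round(3),o['tool_rot'].round(3))
for n in ['wrist']:
    T=pose(n,info(n)[0]);im=np.ascontiguousarray(bot.read_camera(n));cv2.imwrite(f'pics/w1.png',im);np.save('w1.npy',T)
```

```text
2.1 [0.491 0.07  0.36 ] [-0.001  0.99   0.14  -0.   ]
```
View pics/w1.png

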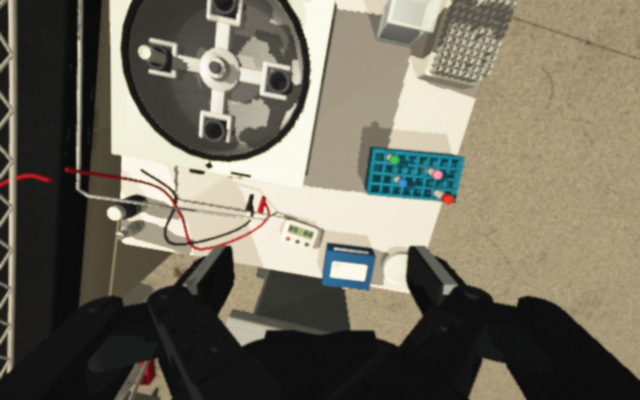

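The wrist view shows the hub at (217,68), the sample tube at (146,52), the opposite bucket at (277,80) and the black diamond mark at (209,165). The rack caps are green (394,160), blue (403,183), pink (437,174) and red (447,198).

Add to h.py:
```python
def caps(im,box):
    x0,y0,x1,y1=box;h=cv2.cvtColor(im[y0:y1,x0:x1],cv2.COLOR_BGR2HSV);H,S,V=[h[...,k].astype(int) for k in range(3)]
    m={'red':((H<8)|(H>174))&(S>150)&(V>90),'pink':((H>150)|(H<8))&(S>50)&(S<150)&(V>110),'green':(H>45)&(H<80)&(S>90)&(V>60),'blue':(H>102)&(H<130)&(S>90)&(V>60)}
    out={}
    for k,v in m.items():
        n,l,s,c=cv2.connectedComponentsWithStats(v.astype(np.uint8))
        if n>1:
            j=1+np.argmax(s[1:,4]);out[k]=(c[j]+[x0,y0],s[j,4],s[j,2:4])
    return out
```

Run:
```python
from h import *
w=cv2.imread('pics/w1.png');s=cv2.imread('pics/side0.png');T=np.load('w1.npy')
a=caps(w,(365,140,470,210));b=caps(s,(300,255,365,320))
for k in a:
    if k in b: print(k,a[k],b[k],cross([ray('wrist',a[k][0],T),ray('side',b[k][0])]).round(4))
hub=plane('wrist',(217,68),.136,T);mk=plane('wrist',(209,165),.125,T)
print('hub',hub,'mark',mk,mk-hub,np.hypot(*(mk-hub)[:2]),np.arctan2(*(mk-hub)[1::-1]))
for n,uv,z in [('p0',(146,52),.144),('p2',(277,80),.121),('b front',(213,129),.121),('b back',(224,6),.121)]:
    p=plane('wrist',uv,z,T);d=p-hub;print(n,p.round(4),np.hypot(*d[:2]),np.arctan2(d[1],d[0]))
print('mark tri',cross([ray('wrist',(209,165),T),ray('side',(290.3,180.8))]))
```

```text
red (array([447.25263158, 198.61052632]), np.int32(95), array([12, 11], dtype=int32)) (array([331. , 290.2]), np.int32(5), array([5, 2], dtype=int32)) [ 0.5013 -0.1179  0.0793]
pink (array([436.75862069, 174.03448276]), np.int32(87), array([12, 10], dtype=int32)) (array([343.78571429, 286.57142857]), np.int32(42), array([7, 9], dtype=int32)) [ 0.5298 -0.0963  0.0644]
green (array([394.35616438, 159.43835616]), np.int32(73), array([10, 10], dtype=int32)) (array([337.57894737, 262.94736842]), np.int32(19), array([6, 5], dtype=int32)) [ 0.5325 -0.029   0.0652]
blue (array([401.84375, 181.8125 ]), np.int32(32), array([8, 7], dtype=int32)) (array([325.2962963 , 271.33333333]), np.int32(27), array([7, 5], dtype=int32)) [ 0.5043 -0.0507  0.0656]
hub [0.57763289 0.21376368 0.136     ] mark [0.46602319 0.20704775 0.125     ] [-0.1116097  -0.00671593 -0.011     ] 0.11181157657138385 -3.081491738085387
p0 [0.5714 0.2858 0.144 ] 0.07225885185444254 1.6571258034347363
p2 [0.5853 0.1498 0.121 ] 0.06445077142030382 -1.4508013095240342
b front [0.5099 0.2114 0.121 ] 0.06778759377829088 -3.1072724456576752
b back [0.6419 0.2229 0.121 ] 0.06493744145193596 0.14179117880231293
mark tri [0.46648718 0.20656564 0.12631116]
```

The red cap triangulates to z=79 mm and the others to about 65 mm, so red is the long tube. The rotor has to turn about 1.6 rad clockwise. Before I plan the push, I'll check how much room the lid leaves.

Run:
```python
from h import *
for uv,z in [((405,181),.125),((372,153),.125),((385,65),.355),((438,80),.355),((400,62),.355),((398,232),0),((400,200),.125)]: print(uv,z,plane('side',uv,z).round(3))
print('bowl back edge')
o=bot.get_obs();print(o['q'].round(3))
c,d=.5776+0j,0
C=np.array([.5776,.2138]);m=-3.081;p2=-1.475
for off in (.6,.65,.7):
    for r in (.068,):
        a=p2+off;print(off,C+r*np.array([np.cos(a),np.sin(a)]))
```

```text
(405, 181) 0.125 [0.732 0.17  0.125]
(372, 153) 0.125 [0.697 0.329 0.125]
(385, 65) 0.355 [0.709 0.325 0.355]
(438, 80) 0.355 [0.786 0.192 0.355]
(400, 62) 0.355 [0.754 0.348 0.355]
(398, 232) 0 [0.72  0.142 0.   ]
(400, 200) 0.125 [0.693 0.089 0.125]
bowl back edge
[ 0.325  0.139 -0.649  1.791  0.086  1.24  -1.637]
0.6 [0.62118779 0.16160704]
0.65 [0.62374187 0.16385075]
0.7 [0.62618063 0.16621931]
```

The lid starts at x ≈ 0.70 or beyond and leans back. I'll turn the tool so that its x axis points to world +y, which keeps the camera away from the lid, and shut the fingers.

Call:
nudge_tcp(moves={"rows":[[0, 0, 0, -0.14, 0], [0, 0, 0, -0.14, 0], [0, 0, 0, -0.14, 0], [0, 0, 0, -0.14, 0], [0, 0, 0, -0.14, 0], [0, 0, 0, -0.14, 0], [0, 0, 0, -0.14, 0], [0, 0, 0, -0.14, 0], [0, 0, 0, -0.14, 0], [0, 0, 0, -0.03, 0], [0, 0, 0, 0, 0]]})

```text
t: 3.25
eef_pos: [0.4902, 0.0659, 0.3598]
tool_rot: [-0.0, 0.71, 0.705, -0.0]
contact_force: [0.2, 0.9, -0.1]
gripper_width: -0.002
grasp_force: 0.0
```

Run:
```python
from h import *
o=bot.get_obs();M=R.from_quat(np.roll(o['tool_rot'],-1)).as_matrix();print(o['t'],o['eef_pos'].round(4),o['q'].round(2));print(M.round(3))
print(M.T@(np.array([.6225,.1625,.25])-o['eef_pos']))
```

```text
3.25 [0.4902 0.0659 0.3598] [ 0.44  0.15 -0.77  1.79  0.11  1.25 -0.37]
[[ 0.007  1.    -0.   ]
 [ 1.    -0.007 -0.   ]
 [-0.    -0.    -1.   ]]
[0.09755254 0.13162788 0.10969957]
```

Converted, 0.03 m is 0.6, 0.0275 m is 0.55.

Call:
nudge_tcp(moves={"rows":[[0.4, 0.52, 0.2, 0, 0], [0.4, 0.52, 0.4, 0, 0], [0.4, 0.52, 0.6, 0, 0], [0.4, 0.52, 0.6, 0, 0], [0.35, 0.55, 0.4, 0, 0], [0, 0, 0, 0, 0], [0, 0, 0, 0, 0]]})

```text
t: 3.95
eef_pos: [0.6221, 0.1637, 0.249]
tool_rot: [-0.001, 0.709, 0.705, -0.001]
contact_force: [-0.3, -0.3, 0.9]
gripper_width: -0.0
grasp_force: 0.0
```

Run:
```python
from h import *
o=bot.get_obs();print(o['t'],o['eef_pos'].round(4))
T=pose('wrist',info('wrist')[0]);im=np.ascontiguousarray(bot.read_camera('wrist'));np.save('w2.npy',T)
cv2.imwrite('pics/w2raw.png',im)
C=np.array([.5776,.2138]);v=im.copy()
for n,a,r,z in [('p2',-1.475,.07,.121),('mark',-3.081,.112,.125),('hub',0,0,.136),('tip',-.85,.068,.1),('s',1.657,.07,.144)]:
    u=proj('wrist',np.array([C[0]+r*np.cos(a),C[1]+r*np.sin(a),z]),T);print(n,u.round(1))
    if abs(u[0])<2000: cv2.drawMarker(v,tuple(int(t) for t in u),(0,0,255),0,10)
cv2.imwrite('pics/w2.png',v)
```

```text
3.95 [0.6221 0.1637 0.249 ]
p2 [279.  219.4]
mark [135.1 151.6]
hub [264.3 144. ]
tip [320.3 194. ]
s [248.   45.5]
```

View pics/w2.png

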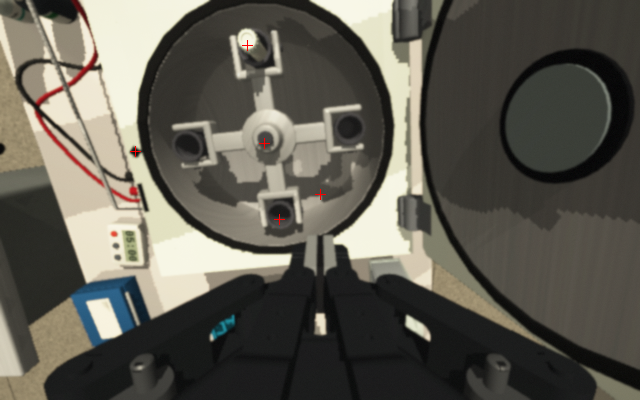

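The projected hub, mark and tube points all land on the real ones. The target point lies in the gap to the right of the opposite bucket's fork. I'll go down there.

Call:
nudge_tcp(moves={"rows":[[0.02, 0.06, 0.4, 0, 0], [0, 0, 0.6, 0, 0], [0, 0, 0.6, 0, 0], [0, 0, 0.4, 0, 0], [0, 0, 0.3, 0, 0], [0, 0, 0.2, 0, 0], [0, 0, 0.1, 0, 0], [0, 0, 0, 0, 0]]})

```text
t: 4.8
eef_pos: [0.6255, 0.1644, 0.1203]
tool_rot: [0.0, 0.709, 0.706, 0.0]
contact_force: [-0.6, 0.2, -0.5]
gripper_width: -0.002
grasp_force: 0.0
```

Run:
```python
from h import *
# fixed-orientation finger path: half sizes hx=.0145 (world x), hy=.011
C=np.array([.5776,.2138])
o=bot.get_obs()['eef_pos'];d=o[:2]-C;print(np.hypot(*d),np.arctan2(d[1],d[0]))
def fork(p): # fork angle touching finger at p, finger on its anticlockwise side
    best=None
    for b in np.arange(-3.6,-1,.002):
        r=np.array([np.cos(b),np.sin(b)]);t=np.array([-r[1],r[0]])
        h=.0145*abs(t[0])+.011*abs(t[1]); g=(p-C)@t-h-.0195
        if abs(g)<.0003 and (p-C)@r>0:return b
P=[C+.068*np.array([np.cos(a),np.sin(a)]) for a in np.linspace(-.80,-2.55,15)]
for k,p in enumerate(P): print(k,p.round(4),fork(p),(P[k]-P[k-1]).round(4) if k else '')
for a in np.arange(-2.35,-2.7,-.05):print(a.round(2),(C+.068*np.array([np.cos(a),np.sin(a)])).round(4),fork(C+.068*np.array([np.cos(a),np.sin(a)])))
```

```text
0.06884940030812202 -0.8006705776331041
0 [0.625 0.165] -1.3620000000002466 
1 [0.6185 0.1595] -1.4700000000002347 [-0.0065 -0.0055]
2 [0.6114 0.1548] -1.5800000000002226 [-0.0071 -0.0047]
3 [0.6038 0.1511] -1.730000000000206 [-0.0076 -0.0038]
4 [0.5958 0.1483] -1.8720000000001904 [-0.008  -0.0028]
5 [0.5875 0.1465] -2.010000000000175 [-0.0083 -0.0018]
6 [0.579  0.1458] -2.140000000000161 [-0.0085 -0.0007]
7 [0.5705 0.1462] -2.266000000000147 [-0.0085  0.0004]
8 [0.5622 0.1476] -2.3880000000001336 [-0.0084  0.0014]
9 [0.554 0.15 ] -2.504000000000121 [-0.0081  0.0024]
10 [0.5462 0.1535] -2.6160000000001085 [-0.0078  0.0034]
11 [0.539  0.1578] -2.7260000000000963 [-0.0073  0.0044]
12 [0.5323 0.1631] -2.8340000000000845 [-0.0067  0.0053]
13 [0.5263 0.1691] -2.938000000000073 [-0.006  0.006]
14 [0.5212 0.1759] -3.0420000000000615 [-0.0052  0.0067]
-2.35 [0.5298 0.1654] -2.87600000000008
-2.4 [0.5275 0.1679] -2.918000000000075
-2.45 [0.5252 0.1704] -2.9600000000000706
-2.5 [0.5231 0.1731] -3.000000000000066
-2.55 [0.5212 0.1759] -3.0420000000000615
-2.6 [0.5193 0.1787] -3.082000000000057
-2.65 [0.5177 0.1817] -3.1240000000000525
-2.7 [0.5161 0.1847] -3.1780000000000466
```

I'm in the gap with no contact. Now a gentle clockwise arc.

Call:
nudge_tcp(moves={"rows":[[-0.054, -0.066, 0, 0, 0], [-0.054, -0.066, 0, 0, 0], [-0.048, -0.072, 0, 0, 0], [-0.048, -0.072, 0, 0, 0], [-0.038, -0.076, 0, 0, 0], [-0.038, -0.076, 0, 0, 0], [-0.028, -0.08, 0, 0, 0], [-0.028, -0.08, 0, 0, 0], [-0.018, -0.084, 0, 0, 0], [-0.018, -0.084, 0, 0, 0], [-0.008, -0.084, 0, 0, 0], [-0.008, -0.084, 0, 0, 0], [0.004, -0.084, 0, 0, 0], [0.004, -0.084, 0, 0, 0], [0.014, -0.084, 0, 0, 0], [0.014, -0.084, 0, 0, 0], [0.024, -0.08, 0, 0, 0], [0.024, -0.08, 0, 0, 0], [0.034, -0.078, 0, 0, 0], [0.034, -0.078, 0, 0, 0]]})

```text
t: 6.8
eef_pos: [0.5462, 0.1532, 0.12]
tool_rot: [0.0, 0.708, 0.706, -0.0]
contact_force: [0.7, -0.1, -0.3]
gripper_width: -0.002
grasp_force: 0.3
```

Run:
```python
from h import *
T=pose('wrist',info('wrist')[0]);im=np.ascontiguousarray(bot.read_camera('wrist'));np.save('w3.npy',T)
s=np.ascontiguousarray(bot.read_camera('side'))
c=np.zeros((600,640,3),np.uint8);c[:400]=im;c[400:]=cv2.resize(s[130:230,240:440],(400,200))[:, :].repeat(1,1) if 0 else 0
c[400:,:400]=cv2.resize(s[130:230,240:440],(400,200));cv2.imwrite('pics/w3.png',c)
```

```text
(no output)
```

View pics/w3.png

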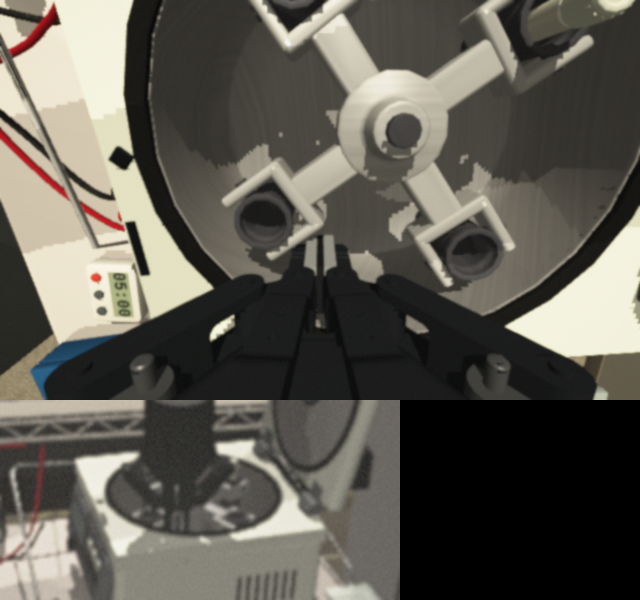

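The bucket is being pushed as planned: p2 is at (263,215), the hub nut top at (404,131), the mark at (121,158), and the sample tube well away at the upper right. I'll measure the remaining angle.

Run:
```python
from h import *
T=np.load('w3.npy')
hub=plane('wrist',(404,131),.136,T);mk=plane('wrist',(121,158),.125,T);p=plane('wrist',(264,216),.121,T)
a=lambda d:np.arctan2(d[1],d[0])
print(hub,mk,p,a(mk-hub),a(p-hub),np.hypot(*(p-hub)[:2]))
```

```text
[0.57736062 0.21773819 0.136     ] [0.46553856 0.20699889 0.125     ] [0.52156537 0.1803842  0.121     ] -3.0458471121473716 -2.5516426108550845 0.06714484404102931
```

Converted, -0.04 m is -0.8, -0.03 m is -0.6.

Call:
nudge_tcp(moves={"rows":[[0.044, -0.072, 0, 0, 0], [0.044, -0.072, 0, 0, 0], [0.052, -0.068, 0, 0, 0], [0.052, -0.068, 0, 0, 0], [0.06, -0.06, 0, 0, 0], [0.06, -0.06, 0, 0, 0], [0.05, -0.04, 0, 0, 0], [0.044, -0.034, 0, 0, 0], [0.02, -0.02, 0, 0, 0], [0.02, -0.01, 0, 0, 0], [0, 0, 0, 0, 0], [-0.04, 0.04, 0, 0, 0], [-0.08, 0.06, 0, 0, 0], [0, 0, -0.2, 0, 0], [0, 0, -0.6, 0, 0], [0, 0, -0.8, 0, 0], [0, 0, -0.8, 0, 0], [-0.4, 0, -0.4, 0, 0], [-0.4, 0, 0, 0, 0], [0, 0, 0, 0, 0]]})

```text
t: 8.9
eef_pos: [0.527, 0.1263, 0.2611]
tool_rot: [0.001, 0.71, 0.704, -0.0]
contact_force: [0.8, -0.5, 0.2]
gripper_width: 0.0
grasp_force: 0.0
```

Run:
```python
from h import *
T=pose('wrist',info('wrist')[0]);im=np.ascontiguousarray(bot.read_camera('wrist'));np.save('w4.npy',T);print(bot.get_obs()['t'],bot.get_obs()['eef_pos'])
cv2.imwrite('pics/w4.png',im)
```

```text
8.95 [0.52643911 0.12802403 0.26058713]
```

View pics/w4.png

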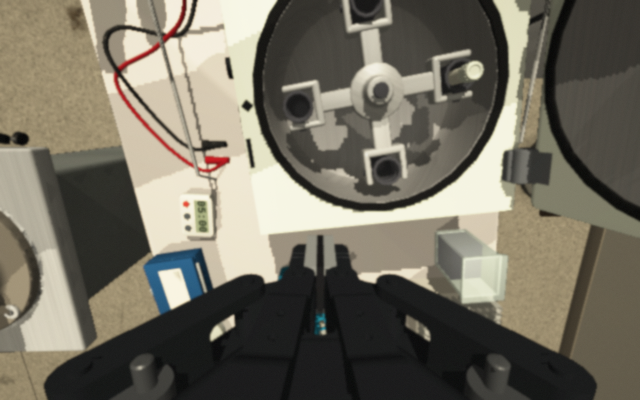

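The opposite bucket at (300,104) is now close to the mark at (248,105). The hub is at (380,91) and the sample cap at (473,70). I'll measure the rest.

Run:
```python
from h import *
T=np.load('w4.npy');a=lambda d:np.arctan2(d[1],d[0])
w=lambda u,z:plane('wrist',u,z,T)
hub=w((380,91),.136);mk=w((248,105),.125);p=w((300,104),.121);s=w((473,70),.144);b1=w((387,167),.121);b3=w((367,5),.121)
print('hub',hub,'mk',mk,'p2',p,'s',s)
print('mid p-s',(p+s)/2,'mid b',(b1+b3)/2)
print('mark dir',a(mk-hub),'p2',a(p-hub),np.hypot(*(p-hub)[:2]),'s',a(s-hub),np.hypot(*(s-hub)[:2]),'p-s',a(p-s),np.hypot(*(p-s)[:2]),'b1b3',a(b1-b3)-np.pi/2,np.hypot(*(b1-b3)[:2]))
C=(hub+s/2+p/2)/2; print(C); d=(mk-C)[:2];lp=C[:2]+d/np.hypot(*d)*.07;print('load',lp,'err p2',p[:2]-lp)
```

```text
hub [0.57688543 0.21667429 0.136     ] mk [0.46689895 0.20743913 0.125     ] p2 [0.51103558 0.20809719 0.121     ] s [0.64563958 0.23012988 0.144     ]
mid p-s [0.57833758 0.21911354 0.1325    ] mid b [0.57789651 0.21716913 0.121     ]
mark dir -3.0578227878973467 p2 -3.0120694874240477 0.06640608843274588 s 0.1932631154154654 0.07005845155678506 p-s -2.9793462499876697 0.13639529231228864 b1b3 -2.9651522303913604 0.13151178135089236
[0.5776115  0.21789391 0.13425   ]
load [0.50792154 0.21131296] err p2 [ 0.00311404 -0.00321577]
```

The rotor is about 0.07 rad (5 mm) short. That's within tolerance, but a small second nudge will centre it.

Call:
nudge_tcp(moves={"rows":[[0.4, 0, 0, 0, 0], [0.4, 0, 0.2, 0, 0], [0, 0, 0.8, 0, 0], [0, 0, 0.8, 0, 0], [0, 0, 0.6, 0, 0], [0, 0, 0.3, 0, 0], [0, 0, 0.1, 0, 0], [0.04, -0.04, 0, 0, 0], [0.06, -0.04, 0, 0, 0], [0.06, -0.04, 0, 0, 0], [0.05, -0.03, 0, 0, 0], [0.03, -0.02, 0, 0, 0], [0.01, 0, 0, 0, 0], [0, 0, 0, 0, 0], [-0.04, 0.04, 0, 0, 0], [-0.08, 0.06, 0, 0, 0], [-0.04, 0.04, -0.2, 0, 0], [0, 0, -0.6, 0, 0], [0, 0, -0.8, 0, 0], [0, 0, -0.8, 0, 0]]})

```text
t: 10.95
eef_pos: [0.5246, 0.1736, 0.2416]
tool_rot: [-0.0, 0.709, 0.706, -0.0]
contact_force: [-0.2, -0.3, 0.8]
gripper_width: -0.002
grasp_force: 0.0
```

Call:
nudge_tcp(moves={"rows":[[-0.4, 0, -0.6, 0, 0], [-0.6, 0, -0.6, 0, 0], [-0.4, 0, 0, 0, 0], [0, 0, 0, 0, 0], [0, 0, 0, 0, 0]]})

```text
t: 11.45
eef_pos: [0.5244, 0.1037, 0.3002]
tool_rot: [-0.0, 0.709, 0.705, -0.0]
contact_force: [-0.6, 0.4, -0.7]
gripper_width: 0.001
grasp_force: 0.0
```

Run:
```python
from h import *
T=pose('wrist',info('wrist')[0]);im=np.ascontiguousarray(bot.read_camera('wrist'));np.save('w5.npy',T);print(bot.get_obs()['t'],bot.get_obs()['eef_pos'])
s=np.ascontiguousarray(bot.read_camera('scene'));cv2.imwrite('pics/s5.png',s)
cv2.imwrite('pics/w5raw.png',im);cv2.imwrite('pics/w5.png',cv2.resize(im[0:200,180:580],None,fx=2,fy=2,interpolation=cv2.INTER_CUBIC))
```

```text
11.5 [0.52423847 0.10459311 0.29993462]
```

View pics/w5.png

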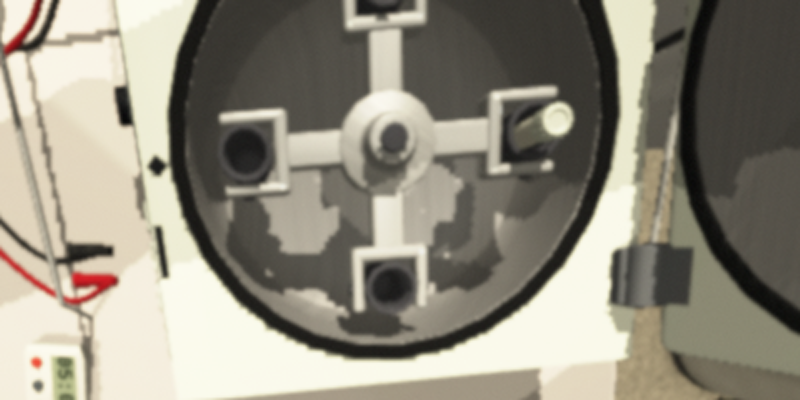

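The bucket (247,151 in the crop) stands in line with the hub (395,138) and the mark (157,166).

Run:
```python
from h import *
T=np.load('w5.npy');a=lambda d:np.arctan2(d[1],d[0])
w=lambda u,z:plane('wrist',(180+u[0]/2,u[1]/2),z,T)
hub=w((395,138),.136);mk=w((157,166),.125);p=w((247,151),.121);s=w((557,120),.144);b1=w((391,287),.121)
f1=(w((222,117),.117)+w((228,191),.117))/2; f0=(w((552,91),.117)+w((550,166),.117))/2
print('hub',hub,'mk',mk,'p2',p,'s',s,'f mid',(f1+f0)/2)
print('mark',a(mk-hub),'p2',a(p-hub),'s',a(s-hub)-np.pi,'p-s',a(p-s),'b1',a(b1-hub)-np.pi/2,'forks',a(f1-f0))
w0=cv2.imread('pics/w5raw.png');M=T
# red cap now, two wrist views
r=[ray('wrist',caps(cv2.imread('pics/w1.png'),(365,140,470,210))['red'][0],np.load('w1.npy'))]
print('red plane',plane('wrist',(447.25,198.6),.079,np.load('w1.npy')))
b=cv2.imread('pics/side0.png');c=caps(b,(300,255,365,320))
o=bot.get_obs();Q=R.from_quat(np.roll(o['tool_rot'],-1)).as_matrix();print(Q.T@(np.array([.501,-.1175,.30])-o['eef_pos']))
```

```text
hub [0.57821119 0.21686358 0.136     ] mk [0.46619074 0.20683798 0.125     ] p2 [0.50948176 0.21386596 0.121     ] s [0.64770865 0.22222601 0.144     ] f mid [0.57778364 0.21792462 0.117     ]
mark -3.052332513871896 p2 -3.098005572707005 s -3.0645851484919806 p-s -3.081185646274407 b1 -3.0802374088002464 forks -3.077361857037552
red plane [ 0.50150934 -0.11807106  0.079     ]
[-0.22258628 -0.02260855 -0.00032548]
```

The rotor is aligned to about 0.03 rad (2 mm). Next I'll hover above the red tube and re-measure it from there.

Converted, -0.03 m is -0.6, 0.03 m is 0.6.

Call:
nudge_tcp(moves={"rows":[[-0.4, -0.05, 0, 0, 0], [-0.6, -0.06, 0, 0, 0], [-0.6, -0.06, 0, 0, 0], [-0.6, -0.06, 0, 0, 0], [-0.6, -0.06, 0, 0, 0], [-0.6, -0.06, 0.4, 0, 0], [-0.6, -0.06, 0.4, 0, 0], [-0.44, -0.04, 0.6, 0, 0], [0, 0, 0.4, 0, 0], [0, 0, 0.2, 0, 0], [0, 0, 0, 0, 0], [0, 0, 0, 0, 0]]})

```text
t: 12.75
eef_pos: [0.502, -0.1166, 0.2007]
tool_rot: [0.0, 0.708, 0.707, 0.001]
contact_force: [-0.6, -0.3, 0.2]
gripper_width: 0.002
grasp_force: 0.0
```

Run:
```python
from h import *
T=pose('wrist',info('wrist')[0]);im=np.ascontiguousarray(bot.read_camera('wrist'));np.save('w6.npy',T);e=bot.get_obs()['eef_pos'];print(e)
cv2.imwrite('pics/w6.png',im)
c=caps(im,(100,0,540,260));print(c)
w1=cv2.imread('pics/w1.png');c1=caps(w1,(365,140,470,210))
for k in c1:
    if k in c:print(k,cross([ray('wrist',c1[k][0],np.load('w1.npy')),ray('wrist',c[k][0],T)]).round(4),plane('wrist',c[k][0],.079 if k=='red' else .066,T).round(4))
```

```text
[ 0.502261   -0.11686859  0.20106704]
{'red': (array([317.79812207, 203.60093897]), np.int32(213), array([15, 18], dtype=int32)), 'pink': (array([349.20588235, 175.38235294]), np.int32(170), array([14, 15], dtype=int32)), 'green': (array([355.0255102 ,  97.33673469]), np.int32(196), array([16, 16], dtype=int32)), 'blue': (array([162.37121212, 123.43560606]), np.int32(528), array([47, 42], dtype=int32))}
red [ 0.5007 -0.121   0.0733] [ 0.5006 -0.1193  0.079 ]
pink [ 0.5297 -0.0973  0.062 ] [ 0.5292 -0.0965  0.066 ]
green [ 0.5328 -0.0296  0.0635] [ 0.5324 -0.0297  0.066 ]
blue [ 0.5036 -0.0182  0.2671] [ 0.367  -0.0508  0.066 ]
```

View pics/w6.png

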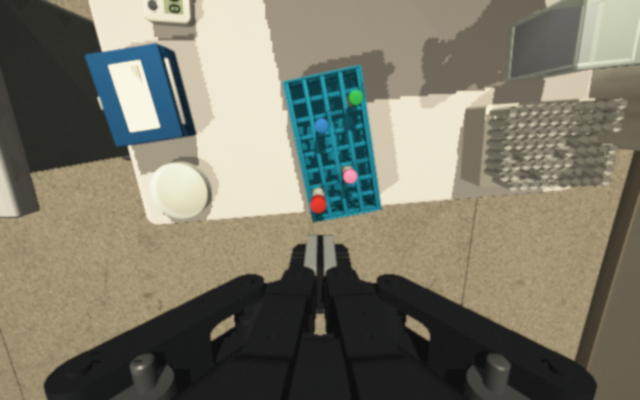

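The view shows the red cap at (318,204), just beyond the fingertips, with the short tubes clear of it. Its axis is at about (0.501, -0.1185). I'll descend to TCP z ≈ 0.12 (tips about 22 mm above the cap) and hold.

Converted, -0.0015 m is -0.03, 0.02 m is 0.4.

Call:
nudge_tcp(moves={"rows":[[-0.03, -0.02, 0.4, 0, 0], [0, 0, 0.4, 0, 0], [0, 0, 0.4, 0, 0], [0, 0, 0.28, 0, 0], [0, 0, 0.12, 0, 0], [0, 0, 0, 0, 0], [0, 0, 0, 0, 0], [0, 0, 0, 0, 0], [0, 0, 0, 0, 0], [0, 0, 0, 0, 0], [0, 0, 0, 0, 0], [0, 0, 0, 0, 0], [0, 0, 0, 0, 0], [0, 0, 0, 0, 0], [0, 0, 0, 0, 0], [0, 0, 0, 0, 0], [0, 0, 0, 0, 0], [0, 0, 0, 0, 0], [0, 0, 0, 0, 0], [0, 0, 0, 0, 0]]})

```text
t: 14.8
eef_pos: [0.5003, -0.1195, 0.12]
tool_rot: [0.0, 0.709, 0.706, -0.0]
contact_force: [1.1, 0.4, 0.4]
gripper_width: -0.003
grasp_force: 0.0
```

Call:
nudge_tcp(moves={"rows":[[0, 0, 0, 0, 0], [0, 0, 0, 0, 0], [0, 0, 0, 0, 0], [0, 0, 0, 0, 0], [0, 0, 0, 0, 0], [0, 0, 0, 0, 0], [0, 0, 0, 0, 0], [0, 0, 0, 0, 0], [0, 0, 0, 0, 0], [0, 0, 0, 0, 0]]})

```text
t: 15.8
eef_pos: [0.5003, -0.1195, 0.12]
tool_rot: [0.0, 0.709, 0.706, -0.0]
contact_force: [-0.1, 1.1, -0.6]
gripper_width: 0.002
grasp_force: 0.0
```

Run:
```python
from h import *
s=np.ascontiguousarray(bot.read_camera('side'));cv2.imwrite('pics/side7.png',s)
print(bot.get_obs()['eef_pos'].round(4))
b=cv2.imread('pics/side0.png')
print(caps(b,(300,255,365,320)));print(caps(s,(300,255,365,320)))
```

```text
[ 0.5003 -0.1195  0.12  ]
{'red': (array([331. , 290.2]), np.int32(5), array([5, 2], dtype=int32)), 'pink': (array([343.78571429, 286.57142857]), np.int32(42), array([7, 9], dtype=int32)), 'green': (array([337.57894737, 262.94736842]), np.int32(19), array([6, 5], dtype=int32)), 'blue': (array([325.2962963 , 271.33333333]), np.int32(27), array([7, 5], dtype=int32))}
{'red': (array([330.76923077, 290.53846154]), np.int32(13), array([5, 4], dtype=int32)), 'pink': (array([330.24074074, 293.12962963]), np.int32(54), array([ 8, 11], dtype=int32))}
```

I held there about 2.5 s. Next I rise, cross to the bucket and hold at TCP z ≈ 0.161.

The rows are not in the units I measure in: shifts go in shares of 50 mm. I convert before sending: -0.04 m is -0.8, 0.035 m is 0.7.

Call:
nudge_tcp(moves={"rows":[[0, 0, -0.4, 0, 0], [0, 0, -0.8, 0, 0], [0, 0, -0.8, 0, 0], [0.4, 0.02, -0.6, 0, 0], [0.6, 0.02, 0, 0, 0], [0.7, 0.02, 0, 0, 0], [0.7, 0.02, 0, 0, 0], [0.7, 0.02, 0, 0, 0], [0.7, 0.02, 0, 0, 0], [0.7, 0.02, 0, 0, 0], [0.7, 0.02, 0, 0, 0], [0.6, 0, 0, 0, 0], [0.5, 0, 0, 0, 0], [0.3, 0, 0, 0, 0], [0, 0, 0, 0, 0], [0, 0, 0, 0, 0]]})

```text
t: 17.45
eef_pos: [0.5097, 0.2094, 0.2498]
tool_rot: [0.0, 0.709, 0.706, -0.0]
contact_force: [-0.3, -0.5, 0.1]
gripper_width: -0.002
grasp_force: 0.0
```

Run:
```python
from h import *
e=bot.get_obs()['eef_pos'];T=pose('wrist',info('wrist')[0]);im=np.ascontiguousarray(bot.read_camera('wrist'));np.save('w8.npy',T);print(e)
cv2.imwrite('pics/w8.png',im[:300,150:550].repeat(2,0).repeat(2,1))
```

```text
[0.50970241 0.20942919 0.24975485]
```

View pics/w8.png

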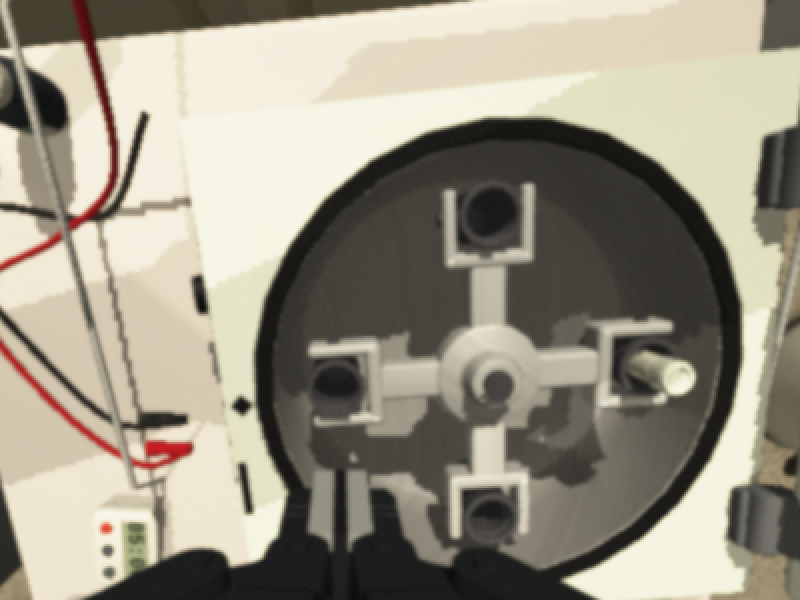

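The opposite bucket at (337,382 in the crop) is right ahead of the fingertips and in line with the mark (241,405) and hub (495,384).

Run:
```python
from h import *
T=np.load('w8.npy')
for u,z in [((318.5,190.5),.121),((397.5,192),.136),((270.5,202.5),.125)]:print(plane('wrist',u,z,T).round(4))
```

```text
[0.5088 0.2168 0.121 ]
[0.5757 0.2188 0.136 ]
[0.4658 0.2069 0.125 ]
```

Converted, 0.025 m is 0.5, 0.02 m is 0.4.

Call:
nudge_tcp(moves={"rows":[[0.09, -0.02, 0.4, 0, 0], [0, 0, 0.5, 0, 0], [0, 0, 0.4, 0, 0], [0, 0, 0.26, 0, 0], [0, 0, 0.2, 0, 0], [0, 0, 0, 0, 0], [0, 0, 0, 0, 0], [0, 0, 0, 0, 0], [0, 0, 0, 0, 0], [0, 0, 0, 0, 0], [0, 0, 0, 0, 0], [0, 0, 0, 0, 0], [0, 0, 0, 0, 0], [0, 0, 0, 0, 0], [0, 0, 0, 0, 0], [0, 0, 0, 0, 0], [0, 0, 0, 0, 0], [0, 0, 0, 0, 0], [0, 0, 0, 0, 0], [0, 0, 0, 0, 0]]})

```text
t: 19.5
eef_pos: [0.5086, 0.215, 0.162]
tool_rot: [0.0, 0.709, 0.706, 0.0]
contact_force: [0.4, -0.4, 0.1]
gripper_width: -0.0
grasp_force: 0.0
```

Call:
nudge_tcp(moves={"rows":[[0, 0, 0, 0, 0], [0, 0, 0, 0, 0], [0, 0, 0, 0, 0], [0, 0, 0, 0, 0], [0, 0, 0, 0, 0], [0, 0, 0, 0, 0], [0, 0, 0, 0, 0], [0, 0, 0, 0, 0], [0, 0, 0, 0, 0], [0, 0, 0, 0, 0]]})

```text
t: 20.5
eef_pos: [0.5086, 0.215, 0.162]
tool_rot: [0.0, 0.709, 0.706, -0.0]
contact_force: [1.0, 1.0, -0.8]
gripper_width: 0.0
grasp_force: 0.0
```

Call:
nudge_tcp(moves={"rows":[[0, 0, -0.4, 0, 0], [0, 0, -0.8, 0, 0], [0, 0, -0.8, 0, 0], [0, 0, -0.8, 0, 0], [-0.4, 0, -0.6, 0, 0], [-0.8, 0, -0.6, 0, 0], [-0.8, 0, 0, 0, 0], [-0.8, 0, 0, 0, 0], [-0.8, 0, 0, 0, 0], [-0.6, 0, 0, 0, 0], [-0.4, 0, 0, 0, 0], [0, 0, 0, 0, 0], [0, 0, 0, 0, 0], [0, 0, 0, 0, 0], [0, 0, 0, 0, 0]]})

```text
t: 22.0
eef_pos: [0.5077, -0.0134, 0.3621]
tool_rot: [-0.0, 0.708, 0.707, 0.0]
contact_force: [-0.4, -0.2, 0.1]
gripper_width: 0.003
grasp_force: 0.0
```

Run:
```python
from h import *
T=pose('wrist',info('wrist')[0]);im=np.ascontiguousarray(bot.read_camera('wrist'));np.save('w9.npy',T);print(bot.get_obs()['eef_pos'])
cv2.imwrite('pics/w9.png',im)
```

```text
[ 0.5076489  -0.01364505  0.36207476]
```

View pics/w9.png

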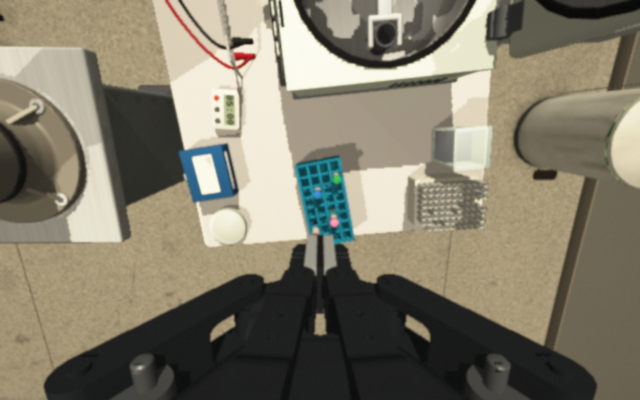

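The hand is now about 30 cm from the bucket. The rack, tubes and bystanders stand undisturbed, and the -y bucket at (385,35) shows the rotor where I left it. I'll hand in.

```bash
python3 -c "
from station import bot
print(bot.hand_in())"
```

```text
the job is handed in; nothing more can be done
None
```

I turned the empty bucket opposite the sample tube to the loading mark (about 2 mm off by the camera), pointed for over 2 s first at the long red-capped spare tube and then at that bucket, drew the hand back about 30 cm and handed the job in; no verdict was shown.

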